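Release the finished padlock from its work fixture

TASK

Two work fixtures on the locksmith's bench each hold a brass padlock under a red swing-over keeper arm; only one of the padlocks is finished, the one with its steel shackle fitted. Swing that padlock's keeper right aside by its black knob, then lift the padlock out and set it down gently, lying flat, in the blue tray. Leave the other padlock in its fixture with its keeper over it, and do not disturb the screwdriver, oil bottle and carton.

Things in the scene. Friction and masses are not known exactly. Their poses are not given: they have to be found in the camera images.
- finished: the finished padlock itself (loose, about 0.4 to 0.65 kg; origin at the centre of the brass body's underside); same axes as point finished_center, which gives its centre
- finished_center (a point): centre of the brass body (half-way up) of the finished padlock: a brass block 55 mm along x, 50 mm along y, 30 mm thick along z, lying flat on its fixture, with a U-shaped steel shackle (bar 9 mm thick, 41 mm wide) that sticks out 45 mm from the body's -x end at mid-thickness. Grip it across y. It lies in one of the two fixtures, a or b, which one varies; its x axis points as the fixture's x axis
- unfinished_center (a point): centre of the brass body (half-way up) of the unfinished padlock: the same brass block 55 x 50 x 30 mm but with no shackle, only two dark holes in its -x end; it lies in the other fixture and stays there
- nest_a (a point): fixture a: a fixed green plate 190 x 120 x 20 mm, long side along its x (away from the robot, give or take 10 degrees). This point: middle of the place where the padlock's brass body lies, on the plate's top (20 mm above the bench); axes of the plate. Steel stops 12 mm high stand at the body's -x end (inside the shackle) and +x end, none beside it: the padlock lifts straight up
- pivot_a (a point): hinge point of fixture a's keeper, on the vertical hinge axis, at the height of the arm's underside (55 mm above the bench, 5 mm above the padlock), 80 mm from the nest along the plate's +x; it stands on a steel post 28 mm across. Axes of the plate
- knob_a (a point): centre (half-way up) of the upright black knob at the end of fixture a's red keeper arm: a round knob 22 mm across and 45 mm tall (from 65 to 110 mm above the bench) standing on the arm, 85 mm from the hinge axis. The arm is 18 mm wide and 10 mm thick (55 to 65 mm above the bench)
- keeper_a (a joint): swing of fixture a's keeper about its vertical hinge, rad: 0 = the arm points from the hinge along the plate's -x, straight over the padlock; it grows clockwise seen from above, the knob going towards the plate's +y side; starts between 0 and 0.25, stop at 1.7; about pi/2 leaves all above the padlock free. Light friction (about 1.5 N at the knob), stays where left, no spring
- nest_b (a point): fixture b: a fixed green plate 190 x 120 x 20 mm, long side along its x (away from the robot, give or take 10 degrees). This point: middle of the place where the padlock's brass body lies, on the plate's top (20 mm above the bench); axes of the plate. Steel stops 12 mm high stand at the body's -x end (inside the shackle) and +x end, none beside it: the padlock lifts straight up
- pivot_b (a point): hinge point of fixture b's keeper, on the vertical hinge axis, at the height of the arm's underside (55 mm above the bench, 5 mm above the padlock), 80 mm from the nest along the plate's +x; it stands on a steel post 28 mm across. Axes of the plate
- knob_b (a point): centre (half-way up) of the upright black knob at the end of fixture b's red keeper arm: a round knob 22 mm across and 45 mm tall (from 65 to 110 mm above the bench) standing on the arm, 85 mm from the hinge axis. The arm is 18 mm wide and 10 mm thick (55 to 65 mm above the bench)
- keeper_b (a joint): swing of fixture b's keeper about its vertical hinge, rad: 0 = the arm points from the hinge along the plate's -x, straight over the padlock; it grows clockwise seen from above, the knob going towards the plate's +y side; starts between 0 and 0.25, stop at 1.7; about pi/2 leaves all above the padlock free. Light friction (about 1.5 N at the knob), stays where left, no spring
- tray_in (a point): centre of the inner floor, 5 mm above the bench, of a fixed blue open tray, outside 210 mm along its x, 190 mm along its y, 30 mm high, walls 5 mm thick; axes of the tray, z up
- screwdriver_grip (a point): bystander: a screwdriver with orange handle lying on the far part of the bench; point on its handle
- oil_center (a point): bystander: a yellow oil bottle with red cap, 54 mm across, 130 mm tall, standing at the far edge of the work area, on the right; its centre
- blanks_center (a point): bystander: a closed cardboard carton 90 x 130 x 45 mm beyond the work on the left; its centre
There are look-alikes about, which are no part of the job. What is shaped like the part that bears nest_b but purple is not meant. Leave any white look-alike of the part that bears nest_a alone.

How it is judged:
By the outcome, as a careful person would: the job done as asked, in the order asked, and still so for the second after the job is handed in, with the robot touching nothing.
It also fails if it takes over 56 s, if anything falls off the work surface, if the arm or the gripper's body presses on something with over 40 N, if the wrist force passes 120 N, or if a joint passes its speed limit or range.

ROBOT

A 6-joint arm with a two-finger parallel gripper is mounted at the origin on the work surface. World frame = base frame: x ahead of the robot, y to its left, z up, the work surface at z = 0. Lengths are in m, angles in rad, forces in N, time in s.
With the tool pointing down it reaches from about 0.35 to 0.85 m from the base axis. Payload 8.1 kg.
Tool frame: the origin (TCP) lies at the centre of the arm's flange, where the gripper is bolted on; the fingertips stand 186 mm ahead of it and the grasp point (between the pads) lies 167 mm ahead of it; z points along the fingers, y is the line along which they close (so a half turn about z gives the same grasp; the last joint's range is limited). The gripper opens to 93 mm and grips with 3 to 60 N. Pads are 15 mm wide; open, the fingers measure 128 mm over their backs; the gripper's body (75 mm by 188 mm) begins 65 mm behind the grasp point.
Start: joints at [-1.224, 0.13, 1.488, -0, 1.523, -0.085], TCP at [0.251, -0.545, 0.405] pointing down, gripper open.
Joint ranges: [-2.96, 2.96], [-0.89, 2.26], [0.02, 2.5], [-1.34, 4.48], [0, 2.73], [-2.66, 2.66]. Speed limits (rad/s): [2.39, 2.39, 2.79, 3.14, 3.14, 3.14].

INTERFACE

Orientations are given as a rotation vector (axis times angle).
In Python, from plant import robot gives the robot as it stands.
- The arm moves only by the tool apply_moves, never from a script. Its argument "series" is a list of rows, each a list of 2 entries, a list of its own where there are three numbers: the shift along the tool's x, y, z in mm, then the turn, a rotation vector about the tool's x, y, z in rad. A call has 1 to 12 rows; each row shifts and turns the commanded pose from where the row before left it, along the tool's axes as they then stand; what a row does not reach is not made up. A row lasts 1/12 s, in which the tool goes at most 41.7 mm and 7.16 degrees, less where a joint would pass 70% of its speed; a pose out of reach is approached as far as the arm can. A call is refused whole if a number of a shift passes 41.7 or a number of a turn 0.125, either way. A call with a gripper value outside its range is refused whole. "claw" is the opening, from 0 (shut) to 1 (fully open), set as the call begins (left out, the last holds). The fingers move at their own pace and stop on an object; "newtons" is the grip in N (left out, the last holds). Time passes only in rows, so rows that do not move let the fingers close. It gives the time, the measured TCP pose, the force, the opening and the grip force at its end, in the units of the state.
- robot.read_state(): the state, without advancing time (a new reading comes with each control period).
- robot.read_camera(name): name is "scene" or "top"; returns (picture, depth): 420x560x3 uint8, blue, green, red; 420x560 float32, m along the optical axis (not along the pixel's ray), 0 where there is no reading.
- robot.calibration(name): a dict with "fx", "fy", "cx", "cy" (pixels), "extrinsics" (4x4, takes a point from world to camera coordinates). Camera axes: x right, y down, z forward; pixel columns grow to the right and rows downward; lengths in m; the calibration is good to about 2 mm. A picture is of the moment at which its call begins. calibration takes no time and is no camera call.
- robot.close_job(): hands the job in; it is judged then, once.
The state is a dict: "t": time; "q": joint angles; "dq": joint speeds; "joint_torque": joint torques, N m; "tool_pos": TCP position; "orientation": TCP orientation; "force": force on the tool from outside, world axes, zero at the start; "wrist_torque": the same for the moment, N m; "opening": finger opening in m; "gripper_force": force on a finger pad.
Only numpy, scipy, OpenCV 4.12 (cv2) and the standard library are available. Lean on these libraries where they do the work, as an engineer would, in place of code of your own. Each camera call takes 0.05 s, during which the arm holds its last target. There are 200 camera calls.

## Working session

There is one attempt and no reset: what is moved stays moved. The work goes in short steps, Python scripts to look and compute and a tool call to move; the robot and the scene stay as the last step left them, time stands still between calls to the robot, and variables do not carry over. Pictures are saved under pics/ and viewed, at most 10 in all, crops included, and the job is handed in when it is done.

Besides the shell and the picture viewer there is one more tool, called after ">>>" as name(argument=value, ...) on one line, values as JSON. apply_moves: Moves the arm, as the interface text tells. Its arguments: {"type":"object","properties":{"series":{"type":"array"},"claw":{"type":"number"},"newtons":{"type":"number"}},"required":["series"]}

```bash
mkdir -p pics; ls
cat > h.py <<'E'
import numpy as np, cv2
from plant import robot
def cam(n):
    im,d=robot.read_camera(n); return im,d,robot.calibration(n)
def ray(c,u,v,z):
    E=np.array(c["extrinsics"]);R,t=E[:3,:3],E[:3,3]
    o=-R.T@t; w=R.T@np.array([(u-c["cx"])/c["fx"],(v-c["cy"])/c["fy"],1])
    return o+w*(z-o[2])/w[2]
def pts(c,d):
    E=np.array(c["extrinsics"]);R,t=E[:3,:3],E[:3,3]
    v,u=np.indices(d.shape)
    P=np.stack([(u-c["cx"])/c["fx"]*d,(v-c["cy"])/c["fy"]*d,d],-1)
    return (P-t)@R
E
python3 - <<'E'
from h import *
for n in("top","scene"):
    im,d,c=cam(n); cv2.imwrite(f"pics/{n}0.png",im); np.savez(f"{n}0.npz",im=im,d=d)
    E=np.array(c["extrinsics"]);print(n,c["fx"],-E[:3,:3].T@E[:3,3],E[2,:3])
print(robot.read_state())
E
```

```text
pics
top 430.6590836541688 [ 0.4034511  -0.01947798  1.45458265] [ 0.07106476 -0.00405891 -0.99746345]
scene 509.87756581035313 [ 1.23162988 -0.66405973  1.02967098] [-0.52989063  0.48606174 -0.69495317]
{'t': 0.1, 'q': array([-1.22439938e+00,  1.31108768e-01,  1.48918706e+00,  9.92487613e-06,
        1.52298909e+00, -8.53915365e-02]), 'dq': array([-0.00016427, -0.00077725,  0.00080872, -0.00101775,  0.00034468,
        0.00069164]), 'joint_torque': array([ 1.60028027e-03, -5.61341035e+01, -4.93095195e+01,  7.71209691e-02,
        2.91020708e-02, -5.45610908e-05]), 'tool_pos': array([ 0.25105378, -0.5447241 ,  0.4037691 ]), 'orientation': array([-3.06702124e+00, -6.72634644e-01,  3.30302514e-04]), 'force': array([0.48841997, 0.5166308 , 0.5710729 ]), 'wrist_torque': array([ 0.01016748, -0.02839346,  0.01546553]), 'gripper_force': 0.0, 'opening': 0.09308574759838166}
```

View pics/top0.png

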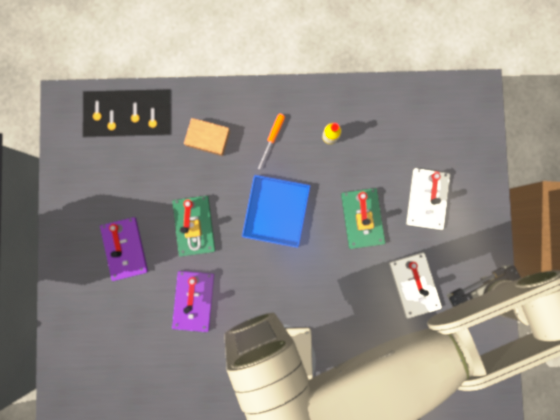

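View pics/scene0.png

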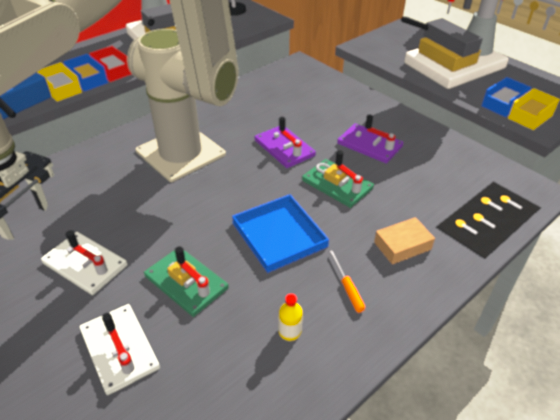

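Candidates: green plates at top (193,225) and (363,218), and purple and white look-alikes, which are excluded by colour. The left green fixture shows a pale U at (194,242), so it seems to hold the finished padlock. I'll confirm this in a crop and measure.

Run:
```python
from h import *
z=np.load("top0.npz");im,d=z["im"],z["d"];c=robot.calibration("top")
s=np.load("scene0.npz");si=s["im"]
a=cv2.resize(im[185:265,160:230],None,fx=5,fy=5,interpolation=cv2.INTER_CUBIC)
b=cv2.resize(im[175:255,330:400],None,fx=5,fy=5,interpolation=cv2.INTER_CUBIC)
cv2.imwrite("pics/crop.png",np.hstack([a,b]))
hsv=cv2.cvtColor(im,cv2.COLOR_BGR2HSV);P=pts(c,d)
def blobs(lo,hi,zz,amin,name,close=0):
    m=cv2.inRange(hsv,lo,hi)
    if close:m=cv2.morphologyEx(m,cv2.MORPH_CLOSE,np.ones((close,close)))
    for k in cv2.findContours(m,cv2.RETR_EXTERNAL,cv2.CHAIN_APPROX_NONE)[0]:
        if cv2.contourArea(k)<amin: continue
        w=np.array([ray(c,*p[0],zz)[:2] for p in k],np.float32)
        r=cv2.minAreaRect(w);mm=np.zeros(m.shape,np.uint8);cv2.drawContours(mm,[k],-1,1,-1)
        print(name,k.reshape(-1,2).mean(0).round(),np.round(r[0],4),np.round(r[1],4),round(r[2],1),"z",np.round(np.median(P[mm>0][:,2]),3))
blobs((60,90,40),(90,255,255),.02,500,"green",9)
blobs((100,150,60),(125,255,255),.03,1000,"blue",3)
blobs((0,150,110),(6,255,255),.065,30,"red")
blobs((0,0,0),(180,255,35),.11,15,"black") if 0 else None
# heights above plates in fixture regions
for n,(u0,u1,v0,v1) in dict(L=(165,220,190,260),R=(338,390,180,252)).items():
    Q=P[v0:v1,u0:u1].reshape(-1,3)
    for lo,hi in((.075,.13),(.057,.072),(.044,.054)):
        k=Q[(Q[:,2]>lo)&(Q[:,2]<hi)]
        print(n,lo,len(k),k.mean(0).round(4) if len(k) else "")
```

```text
green [193. 225.] [0.4565 0.2704] [0.1843 0.1187] 6.6 z 0.02
green [362. 218.] [ 0.467  -0.2941] [0.1843 0.1174] 6.6 z 0.022
blue [276. 211.] [ 0.4981 -0.0063] [0.1891 0.2088] 77.7 z 0.006
red [417. 279.] [ 0.2657 -0.4526] [0.0678 0.0112] 16.0 z 0.064
red [116. 238.] [0.4197 0.5102] [0.0783 0.0146] 5.5 z 0.065
red [187. 215.] [0.4902 0.2799] [0.0194 0.0819] 84.7 z 0.065
red [363. 206.] [ 0.5031 -0.2871] [0.0227 0.0843] 87.8 z 0.065
red [434. 187.] [ 0.5606 -0.5219] [0.013  0.0753] 87.1 z 0.066
L 0.075 54 [0.4409 0.2835 0.1042]
L 0.057 173 [0.4937 0.2805 0.0649]
L 0.044 173 [0.443  0.2636 0.0492]
R 0.075 53 [ 0.4548 -0.2883  0.1036]
R 0.057 172 [ 0.505  -0.2875  0.065 ]
R 0.044 155 [ 0.455  -0.2949  0.0497]
```

View pics/crop.png

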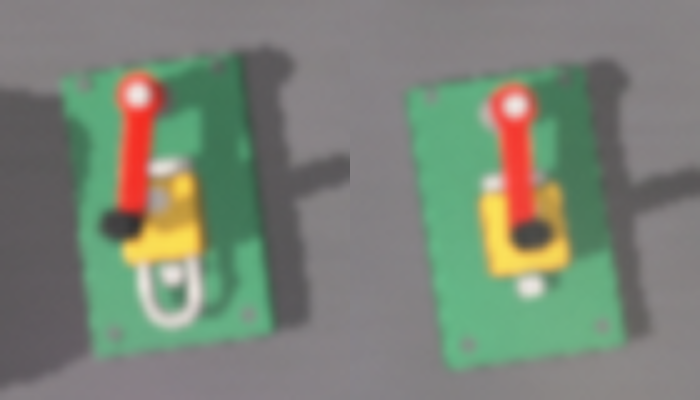

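The crop confirms it: the left green fixture (193,225) holds the finished padlock, with its U shackle at crop (172,290). The right padlock has only a stub stop at its end. On the left, the keeper's hinge is at crop (137,95) and the knob at (120,225).

Run:
```python
from h import *
from scipy.spatial.transform import Rotation as R
z=np.load("top0.npz");im,d=z["im"],z["d"];c=robot.calibration("top");P=pts(c,d)
px=lambda x,y:(160+(x-2)/5,185+(y-2)/5)
yaw=np.radians(6.6);x=np.array([np.cos(yaw),np.sin(yaw)]);y=np.array([-x[1],x[0]])
pv=ray(c,*px(138,95),.07);print("pivot",pv,P[204,187])
kn=ray(c,*px(116,222),.11);print("knobtop",kn)
b=ray(c,*px(158.5,218.5),.05);print("body",b,"nest by pivot",pv[:2]-.08*x)
cor=[ray(c,*px(*q),.05)[:2] for q in((125,265),(204,248),(192,172))]
print(cor,np.linalg.norm(cor[0]-cor[1]),np.linalg.norm(cor[1]-cor[2]))
v=kn[:2]-pv[:2];print("r",np.linalg.norm(v),"theta",np.arctan2(v@y,-v@x))
Q=P[190:260,165:220].reshape(-1,3);k=Q[(Q[:,2]>.1)&(Q[:,2]<.115)];print(len(k),k.min(0),k.max(0),k.mean(0))
# red in scene by depth
s=np.load("scene0.npz");cs=robot.calibration("scene");S=pts(cs,s["d"]);Q=S[140:215,295:380].reshape(-1,3)
for lo,hi in((.104,.115),(.062,.069),(.044,.053)):
    k=Q[(Q[:,2]>lo)&(Q[:,2]<hi)];print(lo,len(k),k.min(0),k.max(0),k.mean(0))
st=robot.read_state();print(R.from_rotvec(st["orientation"]).as_matrix().round(3))
```

```text
pivot [0.52481156 0.2787921  0.07      ] [0.52315987 0.2785179  0.07431379]
knobtop [0.44219444 0.28467347 0.11      ]
body [0.44549622 0.27055999 0.05      ] nest by pivot [0.44534174 0.26959713]
[array([0.4158269 , 0.29265456]), array([0.42555479, 0.24117258]), array([0.4752588 , 0.24839597])] 0.052392993464374836 0.05022614837187755
r 0.08282619584944448 theta 0.186260105008607
41 [0.42976725 0.27584923 0.10197067] [0.44858964 0.29707937 0.11478966] [0.43977925 0.28497884 0.10965347]
0.104 31 [0.43278537 0.27457139 0.10508571] [0.45365937 0.29587581 0.11281403] [0.44243782 0.28525033 0.10862836]
0.062 157 [0.27045519 0.256857   0.06200071] [0.5419714  0.29529136 0.06878167] [0.46139189 0.27888245 0.06489368]
0.044 200 [0.27761333 0.2423964  0.04400357] [0.54099574 0.29274069 0.05290031] [0.44293089 0.26525892 0.04881521]
[[ 0.908  0.418 -0.001]
 [ 0.418 -0.908  0.002]
 [ 0.    -0.002 -1.   ]]
```

>>> apply_moves(series=[[[32.5, -23, 0], [0, 0, 0]], [[32.5, -23, 0], [0, 0, 0]], [[32.5, -23, 0], [0, 0, 0]], [[32.5, -23, 0], [0, 0, 0]], [[32.5, -23, 0], [0, 0, 0]], [[32.5, -23, 0], [0, 0, 0]], [[32.5, -23, 0], [0, 0, 0]], [[32.5, -23, 0], [0, 0, 0]], [[32.5, -23, 0], [0, 0, 0]], [[32.5, -23, 0], [0, 0, 0]]])

```text
t: 0.93
tool_pos: [0.4504, -0.1981, 0.4045]
orientation: [-3.069, -0.673, 0.0]
force: [0.8, -0.7, -0.2]
opening: 0.0927
gripper_force: 0.0
```

>>> apply_moves(series=[[[16, -37, 0], [0, 0, 0]], [[16, -37, 0], [0, 0, 0]], [[16, -37, 0], [0, 0, 0]], [[16, -37, 0], [0, 0, 0]], [[16, -37, 0], [0, 0, 0]], [[16, -37, 0], [0, 0, 0]], [[16, -37, 0], [0, 0, 0]], [[16, -37, 0], [0, 0, 0]], [[16, -37, 0], [0, 0, 0]], [[16, -37, 0], [0, 0, 0]], [[16, -37, 0], [0, 0, 0]], [[16, -37, 0], [0, 0, 0]]])

```text
t: 1.93
tool_pos: [0.4379, 0.2856, 0.4044]
orientation: [3.068, 0.673, -0.001]
force: [1.0, 0.2, -0.0]
opening: 0.093
gripper_force: 0.0
```

>>> apply_moves(series=[[[0, 0, 0], [0, 0, -0.12]], [[0, 0, 0], [0, 0, -0.12]], [[0, 0, 0], [0, 0, -0.12]], [[0, 0, 0], [0, 0, -0.12]], [[0, 0, 0], [0, 0, -0.12]], [[0, 0, 0], [0, 0, -0.12]], [[0, 0, 0], [0, 0, -0.12]], [[0, 0, 0], [0, 0, -0.12]], [[0, 0, 0], [0, 0, -0.12]], [[0, 0, 0], [0, 0, -0.12]], [[0, 0, 0], [0, 0, -0.12]]])

```text
t: 2.85
tool_pos: [0.4384, 0.2835, 0.4042]
orientation: [-2.004, -2.419, 0.001]
force: [0.1, 0.0, -0.1]
opening: 0.093
gripper_force: 0.0
```

>>> apply_moves(series=[[[0, 0, 0], [0, 0, -0.12]], [[0, 0, 0], [0, 0, -0.12]], [[0, 0, 0], [0, 0, -0.12]], [[0, 0, 0], [0, 0, -0.12]], [[0, 0, 0], [0, 0, -0.12]], [[0, 0, 0], [0, 0, -0.12]], [[0, 0, 0], [0, 0, -0.12]], [[0, 0, 0], [0, 0, -0.12]], [[0, 0, 0], [0, 0, -0.12]], [[0, 0, 0], [0, 0, -0.12]], [[0, 0, 0], [0, 0, -0.12]], [[0, 0, 0], [0, 0, 0]]])

```text
t: 3.85
tool_pos: [0.4385, 0.2835, 0.4042]
orientation: [-0.1, -3.139, 0.001]
force: [0.1, -0.4, 1.0]
opening: 0.0929
gripper_force: 0.0
```

```bash
cat >> h.py <<'E'
from scipy.spatial.transform import Rotation as Rot
def to(x,y,z,yaw=None):
    s=robot.read_state();M=Rot.from_rotvec(s["orientation"]).as_matrix()
    cy=np.arctan2(M[1,0],M[0,0]);print("t",s["t"],"pos",s["tool_pos"].round(4),"yaw",round(cy,4),"tilt",M[:2,2].round(4),"F",s["force"].round(1),"op",s["opening"],"gf",s["gripper_force"])
    print("tool shift mm",(M.T@(np.array([x,y,z])-s["tool_pos"])*1e3).round(1),"turn",None if yaw is None else round((cy-yaw+np.pi)%(2*np.pi)-np.pi,3),"q6",s["q"][5])
E
python3 - <<'E'
from h import *
to(.441,.285,.26,np.pi-.065)
E
```

```text
t 3.85 pos [0.4385 0.2835 0.4042] yaw 3.0777 tilt [-0.0008 -0.0005] F [ 0.1 -0.4  1. ] op 0.0928866619707775 gf 0.0
tool shift mm [ -2.5   1.7 144.2] turn 0.001 q6 -1.0310990226861607
```

>>> apply_moves(series=[[[-0.6, 0.4, 36], [0, 0, 0]], [[-0.6, 0.4, 36], [0, 0, 0]], [[-0.6, 0.4, 36], [0, 0, 0]], [[-0.6, 0.4, 36], [0, 0, 0]], [[0, 0, 0], [0, 0, 0]]])

```text
t: 4.27
tool_pos: [0.4379, 0.2833, 0.2526]
orientation: [-0.116, -3.128, 0.01]
force: [-1.2, -1.0, -1.3]
opening: 0.093
gripper_force: 0.0
```

>>> apply_moves(series=[[[0, 0, 0], [0, 0, 0]], [[0, 0, 0], [0, 0, 0]], [[0, 0, 0], [0, 0, 0]], [[0, 0, 0], [0, 0, 0]], [[0, 0, 0], [0, 0, 0]], [[0, 0, 0], [0, 0, 0]]], claw=0.32, newtons=5)

```text
t: 4.77
tool_pos: [0.4416, 0.2853, 0.2622]
orientation: [0.11, 3.138, 0.002]
force: [0.1, -0.0, 0.1]
opening: 0.0575
gripper_force: 0.0
```

>>> apply_moves(series=[[[0, 0, 0], [0, 0, 0]], [[0, 0, 0], [0, 0, 0]], [[0, 0, 0], [0, 0, 0]], [[0, 0, 0], [0, 0, 0]], [[0, 0, 0], [0, 0, 0]], [[0, 0, 0], [0, 0, 0]]])

```text
t: 5.27
tool_pos: [0.4411, 0.285, 0.2607]
orientation: [-0.11, -3.14, 0.0]
force: [-0.5, -1.0, -0.1]
opening: 0.0299
gripper_force: 0.0
```

Run:
```python
from h import *
to(.441,.285,.262,np.pi-.065)
im,d,c=cam("scene");cv2.imwrite("pics/s1.png",cv2.resize(im[60:240,240:420],None,fx=3,fy=3))
```

```text
t 5.2667 pos [0.4411 0.285  0.2607] yaw 3.0718 tilt [-0.0002 -0.0001] F [-0.5 -1.  -0.1] op 0.029872049063680628 gf 0.0
tool shift mm [ 0.1  0.  -1.3] turn -0.005 q6 -1.0249839279673367
```

View pics/s1.png

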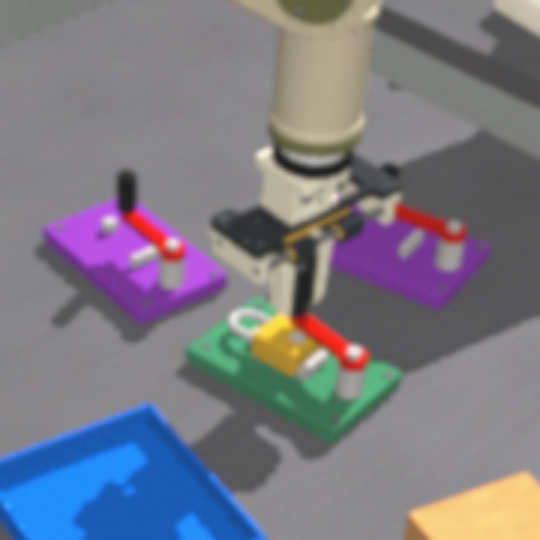

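The knob (crop 300,290) sits between the fingers, so I'll swing it along the arc.

>>> apply_moves(series=[[[-0.3, 5.1, 0], [0, 0, 0.06]], [[-0.6, 10.2, 0], [0, 0, 0.12]], [[-0.6, 10.2, 0], [0, 0, 0.12]], [[-0.6, 10.2, 0], [0, 0, 0.12]], [[-0.6, 10.2, 0], [0, 0, 0.12]], [[-0.6, 10.2, 0], [0, 0, 0.12]], [[-0.6, 10.2, 0], [0, 0, 0.12]]])

```text
t: 5.9
tool_pos: [0.4697, 0.3435, 0.2604]
orientation: [-1.303, -2.858, 0.002]
force: [-1.1, -1.7, 0.9]
opening: 0.0298
gripper_force: 1.1
```

>>> apply_moves(series=[[[-0.6, 10.2, 0], [0, 0, 0.12]], [[-0.6, 10.2, 0], [0, 0, 0.12]], [[-0.6, 10.2, 0], [0, 0, 0.12]], [[-0.6, 10.2, 0], [0, 0, 0.12]], [[-0.6, 10.2, 0], [0, 0, 0.12]], [[-0.3, 5.1, 0], [0, 0, 0.06]], [[0, 0, 0], [0, 0, 0]], [[0, 0, 0], [0, 0, 0]], [[0, 0, 0], [0, 0, 0]]])

```text
t: 6.65
tool_pos: [0.5207, 0.3639, 0.2605]
orientation: [-2.15, -2.291, 0.001]
force: [-0.7, 0.3, -0.2]
opening: 0.03
gripper_force: 0.0
```

Run:
```python
from h import *
to(.515,.363,.262)
```

```text
t 6.65 pos [0.5207 0.3639 0.2605] yaw 1.6342 tilt [-0.0003 -0.0003] F [-0.7  0.3 -0.2] op 0.030027303917950793 gf 0.0
tool shift mm [-0.6 -5.8 -1.5] turn None q6 0.4659520746628028
```

>>> apply_moves(series=[[[0, 0, -10], [0, 0, 0]], [[0, 0, -25], [0, 0, 0]], [[0, 0, -35], [0, 0, 0]], [[0, 0, -35], [0, 0, 0]], [[0, 0, -25], [0, 0, 0]], [[0, 0, -10], [0, 0, 0]]], claw=0.6)

```text
t: 7.15
tool_pos: [0.5214, 0.3644, 0.4075]
orientation: [2.15, 2.288, 0.012]
force: [0.3, 0.1, 1.4]
opening: 0.0555
gripper_force: 0.0
```

>>> apply_moves(series=[[[0, 0, 0], [0, 0, 0.12]], [[0, 0, 0], [0, 0, 0.12]], [[0, 0, 0], [0, 0, 0.12]], [[0, 0, 0], [0, 0, 0.12]], [[0, 0, 0], [0, 0, 0.12]], [[0, 0, 0], [0, 0, 0.12]], [[0, 0, 0], [0, 0, 0.12]], [[0, 0, 0], [0, 0, 0.12]], [[0, 0, 0], [0, 0, 0.12]], [[0, 0, 0], [0, 0, 0.12]], [[0, 0, 0], [0, 0, 0.12]], [[0, 0, 0], [0, 0, 0.12]]], claw=1)

```text
t: 8.15
tool_pos: [0.5206, 0.3639, 0.4002]
orientation: [3.127, 0.293, -0.001]
force: [-0.1, -0.4, -0.5]
opening: 0.0932
gripper_force: 0.0
```

>>> apply_moves(series=[[[0, 0, 0], [0, 0, 0.08]], [[0, 0, 0], [0, 0, 0]], [[0, 0, 0], [0, 0, 0]]])

```text
t: 8.4
tool_pos: [0.5207, 0.3639, 0.4004]
orientation: [3.136, 0.181, -0.001]
force: [-0.1, 0.9, -0.4]
opening: 0.0929
gripper_force: 0.0
```

Run:
```python
from h import *
to(.441,.2695,.21,.115)
im,d,c=cam("top");P=pts(c,d)
cv2.imwrite("pics/t2.png",cv2.resize(im[180:280,150:250],None,fx=4,fy=4,interpolation=cv2.INTER_CUBIC))
si,sd,cs=cam("scene");S=pts(cs,sd)
cv2.imwrite("pics/s2.png",cv2.resize(si[120:220,280:390],None,fx=4,fy=4,interpolation=cv2.INTER_CUBIC))
a=cv2.imread("pics/t2.png");b=cv2.imread("pics/s2.png")
cv2.imwrite("pics/both2.png",np.hstack([a,b[:,:400]]))
for X,I in((P,im),(S,si)):
    h=cv2.cvtColor(I,cv2.COLOR_BGR2HSV);m=(h[...,0]>18)&(h[...,0]<32)&(h[...,1]>120)&(abs(X[...,0]-.445)<.06)&(abs(X[...,1]-.27)<.06)&(abs(X[...,2]-.049)<.004)
    k=X[m][:,:2];print(len(k),cv2.minAreaRect(k.astype(np.float32)) if len(k)>5 else "")
```

```text
t 8.4 pos [0.5207 0.3639 0.4004] yaw 0.1152 tilt [-0.0006 -0.0004] F [-0.1  0.9 -0.4] op 0.09287019622772699 gf 0.0
tool shift mm [-89.9  84.6 190.5] turn 0.0 q6 1.9849376957034535
175 ((0.4455890357494354, 0.2699928283691406), (0.05312122032046318, 0.049647096544504166), 6.71935510635376)
146 ((0.44792187213897705, 0.2701316475868225), (0.057752806693315506, 0.05180737376213074), 1.6088385581970215)
```

View pics/both2.png

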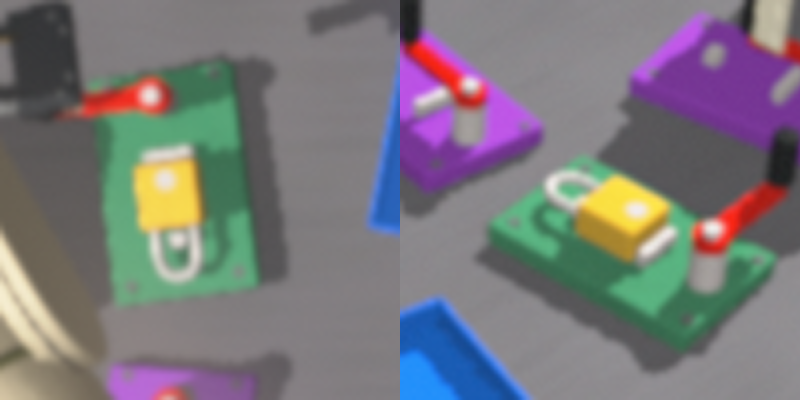

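The keeper is now about 90° open (red arm at crop 110,100), and the finished padlock is free (crop 168,195; body at 0.4455, 0.270, yaw 6.7°). Next I'll grasp it.

>>> apply_moves(series=[[[-18, 17, 0], [0, 0, 0]], [[-18, 17, 0], [0, 0, 0]], [[-18, 17, 0], [0, 0, 0]], [[-18, 17, 0], [0, 0, 0]], [[-12, 11, 0], [0, 0, 0]], [[-5.5, 5.5, 0], [0, 0, 0]], [[0, 0, 30], [0, 0, 0]], [[0, 0, 35], [0, 0, 0]], [[0, 0, 35], [0, 0, 0]], [[0, 0, 20], [0, 0, 0]], [[0, 0, 10], [0, 0, 0]], [[0, 0, 0], [0, 0, 0]]])

```text
t: 9.5
tool_pos: [0.4406, 0.2698, 0.2681]
orientation: [3.135, 0.177, -0.007]
force: [0.1, -0.3, -0.4]
opening: 0.0928
gripper_force: 0.0
```

>>> apply_moves(series=[[[0, 0, 0], [0, 0, 0]], [[0, 0, 0], [0, 0, 0]]])

```text
t: 9.67
tool_pos: [0.4424, 0.2706, 0.2728]
orientation: [-3.135, -0.176, -0.004]
force: [-0.1, 1.0, 2.1]
opening: 0.0933
gripper_force: 0.0
```

Run:
```python
from h import *
to(.4415,.2696,.211,.116)
```

```text
t 9.6667 pos [0.4424 0.2706 0.2728] yaw 0.1122 tilt [0.0028 0.0014] F [-0.1  1.   2.1] op 0.093328136465266 gf 0.0
tool shift mm [-1.2  1.  61.8] turn -0.004 q6 1.9085876532887014
```

>>> apply_moves(series=[[[0, 0, 15], [0, 0, 0]], [[0, 0, 16], [0, 0, 0]], [[0, 0, 12], [0, 0, 0]], [[0, 0, 8], [0, 0, 0]], [[0, 0, 5], [0, 0, 0]], [[0, 0, 3], [0, 0, 0]], [[0, 0, 0], [0, 0, 0]], [[0, 0, 0], [0, 0, 0]], [[0, 0, 0], [0, 0, 0]]])

```text
t: 10.42
tool_pos: [0.4418, 0.2703, 0.2125]
orientation: [-3.136, -0.175, -0.002]
force: [-0.2, 0.4, -0.7]
opening: 0.0929
gripper_force: 0.0
```

>>> apply_moves(series=[[[0, 0, 0], [0, 0, 0]], [[0, 0, 0], [0, 0, 0]], [[0, 0, 0], [0, 0, 0]], [[0, 0, 0], [0, 0, 0]], [[0, 0, 0], [0, 0, 0]], [[0, 0, 0], [0, 0, 0]], [[0, 0, 0], [0, 0, 0]], [[0, 0, 0], [0, 0, 0]], [[0, 0, 0], [0, 0, 0]], [[0, 0, 0], [0, 0, 0]], [[0, 0, 0], [0, 0, 0]], [[0, 0, 0], [0, 0, 0]]], claw=0.3, newtons=40)

```text
t: 11.42
tool_pos: [0.4415, 0.2701, 0.2117]
orientation: [-3.137, -0.176, -0.0]
force: [-0.3, 0.8, 0.9]
opening: 0.0496
gripper_force: 40.0
```

Run:
```python
from h import *
to(.4415,.2696,.211,.116)
```

```text
t 11.4167 pos [0.4415 0.2701 0.2117] yaw 0.1118 tilt [0. 0.] F [-0.3  0.8  0.9] op 0.04959014960748933 gf 40.00004589557648
tool shift mm [-0.   0.5  0.7] turn -0.004 q6 1.9089283447769543
```

>>> apply_moves(series=[[[0, 0, -4], [0, 0, 0]], [[0, 0, -8], [0, 0, 0]], [[0, 0, -14], [0, 0, 0]], [[0, 0, -20], [0, 0, 0]], [[0, 0, -24], [0, 0, 0]], [[0, 0, -24], [0, 0, 0]], [[0, 0, -16], [0, 0, 0]], [[0, 0, -10], [0, 0, 0]], [[0, 0, 0], [0, 0, 0]], [[0, 0, 0], [0, 0, 0]]])

```text
t: 12.25
tool_pos: [0.4414, 0.27, 0.3317]
orientation: [-3.137, -0.176, -0.001]
force: [0.1, -0.1, -4.4]
opening: 0.0496
gripper_force: 40.0
```

>>> apply_moves(series=[[[2, 14, 0], [0, 0, 0]], [[4, 26, 0], [0, 0, 0]], [[5, 32, 0], [0, 0, 0]], [[5, 32, 0], [0, 0, 0]], [[5, 32, 0], [0, 0, 0]], [[5, 32, 0], [0, 0, 0]], [[5, 32, 0], [0, 0, 0]], [[5, 32, 0], [0, 0, 0]], [[4, 25, 0], [0, 0, 0]], [[2, 15, 0], [0, 0, 0]], [[1.5, 8.5, 0], [0, 0, 0]], [[0, 0, 0], [0, 0, 0]]])

```text
t: 13.25
tool_pos: [0.5157, -0.0052, 0.33]
orientation: [-3.137, -0.172, 0.004]
force: [-1.1, 0.6, -4.3]
opening: 0.0494
gripper_force: 40.0
```

>>> apply_moves(series=[[[0, 0, 0], [0, 0, 0]], [[0, 0, 0], [0, 0, 0]], [[0, 0, 0], [0, 0, 0]]])

```text
t: 13.5
tool_pos: [0.5157, -0.0027, 0.3314]
orientation: [-3.136, -0.178, 0.001]
force: [0.2, 0.5, -4.1]
opening: 0.0496
gripper_force: 40.0
```

Run:
```python
from h import *
to(.516,-.004,.197)
im,d,c=cam("scene");cv2.imwrite("pics/s3.png",cv2.resize(im[80:300,180:400],None,fx=2.5,fy=2.5))
```

```text
t 13.5 pos [ 0.5157 -0.0027  0.3314] yaw 0.1132 tilt [-0.0006  0.0004] F [ 0.2  0.5 -4.1] op 0.049600149286252705 gf 39.9988317489624
tool shift mm [  0.2   1.4 134.4] turn None q6 1.352777239472085
```

View pics/s3.png

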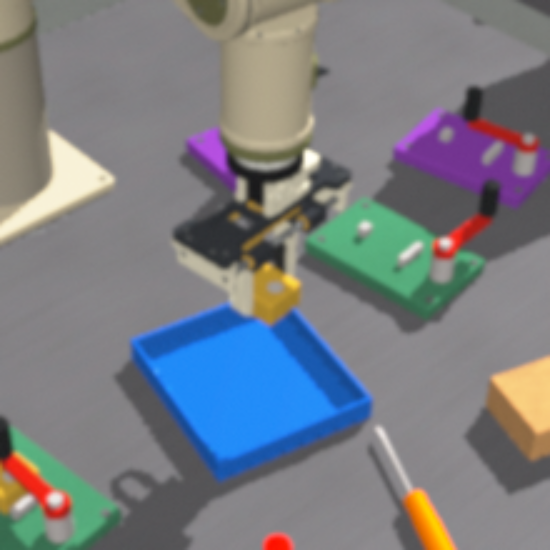

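The padlock is held level above the tray (crop 275,290). I'll lower it, with the last part slow.

>>> apply_moves(series=[[[0, 0, 10], [0, 0, 0]], [[0, 0, 20], [0, 0, 0]], [[0, 0, 25], [0, 0, 0]], [[0, 0, 25], [0, 0, 0]], [[0, 0, 18], [0, 0, 0]], [[0, 0, 12], [0, 0, 0]], [[0, 0, 8], [0, 0, 0]], [[0, 0, 4], [0, 0, 0]], [[0, 0, 2], [0, 0, 0]], [[0, 0, 0], [0, 0, 0]], [[0, 0, 0], [0, 0, 0]], [[0, 0, 0], [0, 0, 0]]])

```text
t: 14.55
tool_pos: [0.5166, -0.0039, 0.2089]
orientation: [3.136, 0.175, 0.003]
force: [0.6, -0.8, -4.0]
opening: 0.0497
gripper_force: 40.0
```

>>> apply_moves(series=[[[0, 0, 2], [0, 0, 0]], [[0, 0, 2], [0, 0, 0]], [[0, 0, 1.5], [0, 0, 0]], [[0, 0, 1], [0, 0, 0]], [[0, 0, 1], [0, 0, 0]], [[0, 0, 0.5], [0, 0, 0]], [[0, 0, 0], [0, 0, 0]], [[0, 0, 0], [0, 0, 0]], [[0, 0, 0], [0, 0, 0]]])

```text
t: 15.3
tool_pos: [0.516, -0.0038, 0.1998]
orientation: [-3.137, -0.175, -0.0]
force: [0.9, 0.4, -4.3]
opening: 0.0498
gripper_force: 40.0
```

Expected contact is at 0.1967, so I'll go down in 1 mm steps.

>>> apply_moves(series=[[[0, 0, 1], [0, 0, 0]], [[0, 0, 0], [0, 0, 0]], [[0, 0, 1], [0, 0, 0]], [[0, 0, 0], [0, 0, 0]], [[0, 0, 0.5], [0, 0, 0]], [[0, 0, 0], [0, 0, 0]], [[0, 0, 0], [0, 0, 0]]])

```text
t: 15.88
tool_pos: [0.5159, -0.0038, 0.1972]
orientation: [3.137, 0.176, -0.0]
force: [-0.2, 0.2, -3.7]
opening: 0.0499
gripper_force: 40.0
```

>>> apply_moves(series=[[[0, 0, 0.5], [0, 0, 0]], [[0, 0, 0], [0, 0, 0]], [[0, 0, 0.3], [0, 0, 0]], [[0, 0, 0], [0, 0, 0]], [[0, 0, 0], [0, 0, 0]]])

```text
t: 16.3
tool_pos: [0.516, -0.0038, 0.1967]
orientation: [-3.137, -0.175, -0.0]
force: [-2.6, -0.3, 1.8]
opening: 0.0496
gripper_force: 40.0
```

Contact: the force went from -4 N to +1.8 N. I'll release slowly, then lift.

>>> apply_moves(series=[[[0, 0, 0], [0, 0, 0]], [[0, 0, 0], [0, 0, 0]], [[0, 0, 0], [0, 0, 0]], [[0, 0, 0], [0, 0, 0]], [[0, 0, 0], [0, 0, 0]], [[0, 0, 0], [0, 0, 0]], [[0, 0, 0], [0, 0, 0]], [[0, 0, 0], [0, 0, 0]]], claw=0.85, newtons=5)

```text
t: 16.97
tool_pos: [0.516, -0.0038, 0.1964]
orientation: [3.137, 0.175, 0.0]
force: [0.4, -0.5, -0.5]
opening: 0.0789
gripper_force: 0.0
```

>>> apply_moves(series=[[[0, 0, -5], [0, 0, 0]], [[0, 0, -15], [0, 0, 0]], [[0, 0, -25], [0, 0, 0]], [[0, 0, -35], [0, 0, 0]], [[0, 0, -35], [0, 0, 0]], [[0, 0, -35], [0, 0, 0]], [[0, 0, -25], [0, 0, 0]], [[0, 0, -15], [0, 0, 0]], [[0, 0, -5], [0, 0, 0]], [[0, 0, 0], [0, 0, 0]], [[0, 0, 0], [0, 0, 0]], [[0, 0, 0], [0, 0, 0]]])

```text
t: 17.97
tool_pos: [0.5155, -0.0038, 0.3895]
orientation: [-3.136, -0.175, 0.005]
force: [-0.6, -0.2, -0.3]
opening: 0.0789
gripper_force: 0.0
```

Run:
```python
from h import *
to(.516,-.004,.4)
im,d,c=cam("scene");cv2.imwrite("pics/s4.png",im)
S=pts(c,d);h=cv2.cvtColor(im,cv2.COLOR_BGR2HSV)
m=(h[...,0]>18)&(h[...,0]<32)&(h[...,1]>120)&(abs(S[...,0]-.51)<.08)&(abs(S[...,1])<.08)&(S[...,2]<.06)
print(m.sum(),S[m].mean(0),np.percentile(S[m][:,2],[5,50,90]))
```

```text
t 17.9667 pos [ 0.5155 -0.0038  0.3895] yaw 0.1117 tilt [-0.003   0.0003] F [-0.6 -0.2 -0.3] op 0.07886932655442822 gf 0.0
tool shift mm [  0.5   0.3 -10.5] turn None q6 1.3522328837369908
311 [ 0.52809884 -0.01058944  0.03029926] [0.01516834 0.03311161 0.03642608]
```

View pics/s4.png

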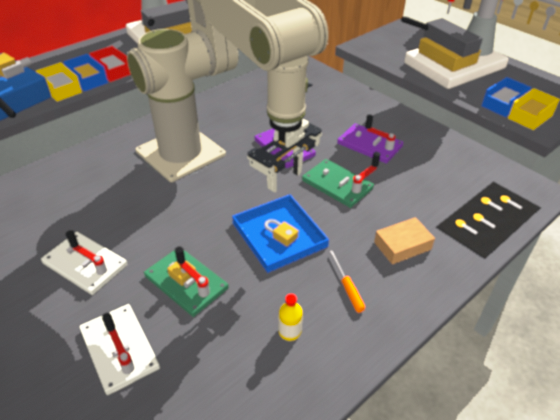

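The padlock lies flat in the tray at (284,232), with its top at about 35 mm. The other padlock and its keeper at (185,275) and the bystanders haven't moved.

```bash
python3 -c "
from plant import robot
print(robot.close_job())"
```

```text
the job is handed in; nothing more can be done
None
```

The finished padlock lies flat in the blue tray with its keeper swung about 90° aside, the other padlock is still under its keeper, the bystanders are undisturbed, and the job was handed in at about 18 s.

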